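# Click the coupling sleeve onto the bench mixer's spindle

### The arm

A 6-joint arm with a two-finger parallel gripper is mounted at the origin on a cart in front of the work surface, level with it; the furniture and walls round the work are solid. World frame = base frame: x ahead of the robot, y to its left, z up, the work surface at z = 0. Lengths are in mm, angles in rad, forces in N, time in s.
With the tool pointing down it reaches from about 400 to 925 mm from the base axis. Payload 12.5 kg.
Tool frame: the origin (TCP) lies at the very end of the fingers, on their centre line; the grasp point (between the pads) lies 19 mm behind it; z points along the fingers, y is the line along which they close (so a half turn about z gives the same grasp; the last joint's range is limited). The gripper opens to 95 mm and grips with 3 to 60 N. Pads are 20 mm wide; open, the fingers measure 119 mm over their backs; the gripper's body (75 mm by 180 mm) begins 59 mm behind the grasp point.
Start: joints at [-1.303, 0.491, 1.559, -0, 1.092, -0.106], TCP at [228.246, -581.851, 214.661] pointing down, gripper open.
Joint ranges: [-3.1, 3.1], [-0.84, 2.19], [0.05, 2.79], [-1.13, 4.28], [0.06, 2.93], [-2.69, 2.69]. Speed limits (rad/s): [2.22, 2.22, 2.79, 3.14, 3.14, 3.14].

### API

Orientations are given as [roll, pitch, yaw] about the fixed x, y, z axes, in that order (R = Rz(yaw) Ry(pitch) Rx(roll)).
In Python, from cell import * gives the robot as it stands.
- The arm moves only by the tool step_arm, never from a script. Its argument "plan" is a list of rows, each an object of numbers: "x", "y", "z": the shift along the tool's x, y, z in units of 25 mm (1.0 is 25 mm); "rx", "ry", "rz": the turn, a rotation vector about the tool's x, y, z in units of 0.1 rad (1.0 is 0.1 rad). In form: [{"x": .., "y": .., "z": .., "rx": .., "ry": .., "rz": ..}, ...]. A call has exactly 10 rows; each row shifts and turns the commanded pose from where the row before left it, along the tool's axes as they then stand; what a row does not reach is not made up. A row lasts 1/12 s, in which the tool goes at most 41.7 mm and 7.16 degrees, less where a joint would pass 70% of its speed; a pose out of reach is approached as far as the arm can. A call with a number of a shift or a turn outside -1 to 1 is refused whole. A call with a gripper value outside its range is refused whole. "jaw" is the closure, from -1 (fully open) to 1 (shut), so that 0 is half open, set as the call begins (left out, the last holds). The fingers move at their own pace and stop on an object; the grip force is fixed at half the most. Time passes only in rows, so rows that do not move let the fingers close, or fill a call up. It gives the time, the measured TCP pose, the force, the opening and the grip force at its end, in the units of the state.
- state(): the state, without advancing time (a new reading comes with each control period).
- read_camera(name): name is "scene" or "top" or "wrist"; returns a dict with "image" (480x640x3 uint8, red, green, blue), "depth" (480x640 float32, mm along the optical axis (not along the pixel's ray), 0 where there is no reading), "vfov" (degrees; the focal length in pixels is half the picture's height over the tangent of half this angle, whatever the lens; pixels are square), "cx", "cy" (the principal point, pixels), "R" (3x3) and "t" (3): a world point X has camera coordinates R X + t. Camera axes: x right, y down, z forward; pixel columns grow to the right and rows downward; lengths in mm; the calibration is good to about 2 mm. A picture is of the moment at which its call begins.
- job_done(): hands the job in; it is judged then, once.
The state is a dict: "t": time; "joints": joint angles; "qvel": joint speeds; "tau": joint torques, N m; "eef_pos": TCP position; "tcp_rot": TCP orientation; "ft_force": force on the tool from outside, world axes, zero at the start; "moment": the same for the moment, N m; "opening": opening from 0.0 (shut) to 1.0 (fully open); "grip_force": force on a finger pad.
Only numpy, scipy, OpenCV 4.12 (cv2) and the standard library are available. Lean on these libraries where they do the work, as an engineer would, in place of code of your own. Each camera call takes 0.05 s, during which the arm holds its last target. There are 200 camera calls.

### The job

Fit the aluminium coupling sleeve onto the bench mixer: pick it up, slide it mouth down over the upright spindle and press it gently past the two sprung balls until it clicks and sits fully home on the blue stop ring. Feel for the ring and stop there, without forcing it, then let go so that the sleeve stays there upright, and leave the timer, the tape roll and the bottle alone.

Things in the scene. Friction and masses are not known exactly. Their poses are not given: they have to be found in the camera images.
- sleeve_mid (a point): Centre (half-way up, on the axis) of the loose coupling sleeve: a round aluminium tube 40 mm in diameter, 44 mm tall, with an orange band near its lower end, 0.12 kg, standing upright on the bench, mouth down, at the start. z = its axis, up. Any turn about its axis is as good as another.
- sleeve_mouth (a point): Centre of the sleeve's lower end (mouth), 22 mm below sleeve_mid. The bore is 22 mm wide and goes right through; at the mouth it widens to 28 mm over the lowest 6 mm.
- sleeve_groove (a point): Centre of the groove that runs round the inside of the bore, 19 mm above the mouth, 10 mm wide where it meets the bore, 28 mm in diameter. When the sleeve is home, the balls stand in it.
- mixer: Bench mixer, fixed: white round housing with a blue stripe, 114 mm in diameter, 50 mm tall, an upright steel spindle in the middle. Origin at the centre of its underside, y axis to its left, z up. Round the spindle sits a blue stop ring, 36 mm in diameter, 7 mm tall; two brass balls sprung outwards stand 3.5 mm out of the spindle's left and right side above it.
- spindle_tip (a point): Centre of the top end of the spindle, an upright rod 19 mm in diameter, 78 mm tall above the housing; its top 5 mm taper to 12 mm. The stop ring was clamped at a height that differs each time and is not measured: its top lies 39 to 68 mm below this point. The balls' centres are always 19.5 mm above the ring's top.
- spindle_foot (a point): Top of the housing at the spindle, 78 mm below the tip. Going down, the sleeve meets the balls 18 to 19 mm above the ring; it takes about 4 to 8 N to press over them. At the click, about 5 mm above the ring, the balls snap out and draw the sleeve down with about 6 to 13 N; then it meets the ring, which is rigid. Balls pressed, not clicked, can push the sleeve back up.
- timer_white: White bench timer lying flat, 62x66x19 mm, origin at the centre of its underside. Leave alone.
- tape: Roll of cream label tape lying flat, 65 mm in diameter, 19 mm tall, origin at the centre of its underside. Leave alone.
- bottle: Small glass bottle with a blue cap, 56 mm in diameter, 105 mm tall, origin at the centre of its underside. Leave alone.

How it is judged (in metres and radians):
On the way:
1. the sleeve is over the spindle: its mouth is at least 5 mm below the spindle tip and within 4 mm of its axis (z of sleeve_mouth in the frame of spindle_tip below -0.005 m and horizontal distance between sleeve_mouth and spindle_tip below 0.004 m), for 0.1 s.
At the end, for the whole second after the job is handed in: The sleeve is round the spindle, clicked past the balls: it stands on the blue stop ring with at least 0.2 N (its weight), its mouth more than 35 mm below the spindle tip and within 4 mm of the axis, tilted less than 0.12 rad, let go and at rest (contact force between sleeve and detent_c0 above 0.2 N and z of sleeve_mouth in the frame of spindle_tip below -0.035 m and horizontal distance between sleeve_mouth and spindle_tip below 0.004 m and angle between sleeve_mid's own z axis and vertical below 0.12 rad and linear speed of sleeve below 0.01 m/s and angular speed of sleeve below 0.1 rad/s); the robot touches nothing.
It fails at once if the sleeve is forced: more than 25 N between it and the mixer (contact force between sleeve and mixer above 25 N).
It fails at once if the timer is moved more than 20 mm (distance of timer_white from where it was at the start of the episode above 0.02 m).
It fails at once if the tape roll is moved more than 20 mm (distance of tape from where it was at the start of the episode above 0.02 m).
It fails at once if the bottle is moved more than 20 mm (distance of bottle from where it was at the start of the episode above 0.02 m).
It also fails if it takes over 72 s, if anything falls off the work surface, if the arm or the gripper's body presses on something with over 40 N, if the wrist force passes 120 N, or if a joint passes its speed limit or range.

## Working session

There is one attempt and no reset: what is moved stays moved. The work goes in short steps, Python scripts to look and compute and a tool call to move; the robot and the scene stay as the last step left them, time stands still between calls to the robot, and variables do not carry over. Pictures are saved under pics/ and viewed, at most 10 in all, crops included, and the job is handed in when it is done.

Besides the shell and the picture viewer there is one more tool, called after "Call:" as name([rows], argument=value, ...), one row to a line, values as JSON. step_arm: Moves the arm, as the interface text tells. Shifts and turns lie within -1 to 1; 1 stands for 25 mm of shift or 0.1 rad of turn. Its arguments: {"type":"object","properties":{"plan":{"type":"array","items":{"type":"object","properties":{"x":{"type":"number"},"y":{"type":"number"},"z":{"type":"number"},"rx":{"type":"number"},"ry":{"type":"number"},"rz":{"type":"number"}}}},"jaw":{"type":"number"}},"required":["plan"]}

```bash
mkdir -p pics
cat > h.py <<'E'
from cell import *
import numpy as np, cv2
def cam(n):
    c=read_camera(n); c['f']=240/np.tan(np.radians(c['vfov'])/2)
    v,u=np.mgrid[:480,:640]; d=c['depth']
    P=np.stack([(u-c['cx'])/c['f']*d,(v-c['cy'])/c['f']*d,d],-1)
    c['W']=(P-c['t'])@np.array(c['R']); return c
def save(c,n): cv2.imwrite('pics/'+n,c['image'][:,:,::-1])
E
python3 - <<'E'
from h import *
print(state())
for n in ['scene','top']:
    c=cam(n); save(c,n+'1.png'); print(n,c['f'],c['R'],c['t']); np.save(n+'.npy',c['W']); np.save(n+'d.npy',c['depth'])
E
```

```text
{'t': 0.0, 'joints': array([-1.30260107e+00,  4.91581278e-01,  1.55942964e+00, -5.66580025e-06,
        1.09171028e+00, -1.05608416e-01]), 'qvel': array([ 0.00121524,  0.00170483, -0.00055452,  0.00086299, -0.00021379,
        0.00194702]), 'tau': array([-2.44051280e-04, -6.12645292e+01, -2.58180857e+01,  6.92697521e-02,
        4.82410484e-02, -1.24966509e-04]), 'eef_pos': array([ 228.17631279, -581.60527909,  214.05508162]), 'tcp_rot': array([-3.14046987e+00, -1.13964596e-04,  3.73806221e-01]), 'ft_force': array([-0.11496444,  0.38779896,  0.93229988]), 'moment': array([ 0.0411285 ,  0.07333511, -0.02009505]), 'grip_force': 0.0, 'opening': 0.9972387614034869}
scene 604.3312894707703 [[-0.48085775 -0.87667688  0.01461087]
 [-0.59909453  0.31634511 -0.73553485]
 [ 0.64020432 -0.36244093 -0.67732932]] [529.86301046 347.69329084 938.57067574]
top 609.4893166748697 [[-0.00179877 -0.99974553 -0.02248635]
 [-0.98641516  0.00546755 -0.16418053]
 [ 0.16426169  0.02188556 -0.98617398]] [ 305.5098663   582.56348906 1212.82782284]
```

View pics/top1.png

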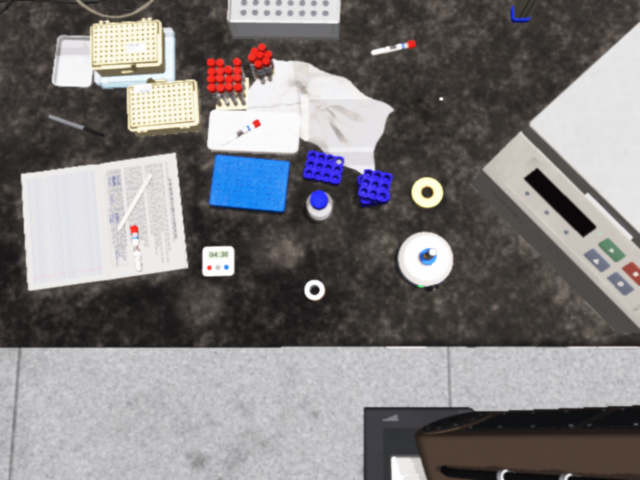

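View pics/scene1.png

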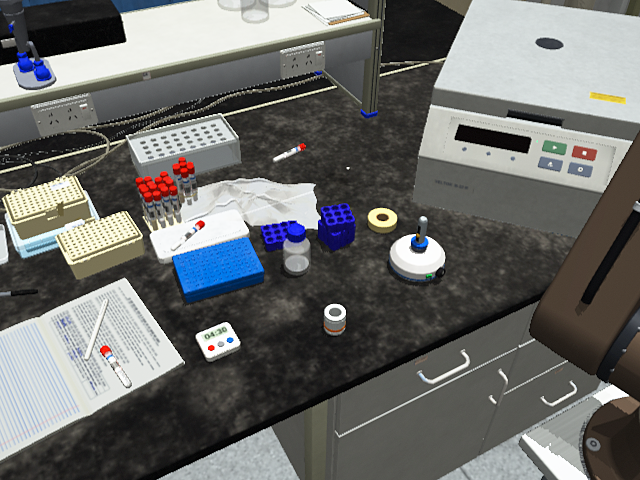

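The top view shows the sleeve at (315,290), the mixer at (425,260) with the spindle at (430,253), the bottle at (319,205), the timer at (218,261) and the tape at (427,193). In the scene view the sleeve is at (335,320) and the spindle tip at (423,219).

Run:
```python
from h import *
T=np.load('top.npy'); S=np.load('scene.npy')
def box(W,u0,u1,v0,v1,z0,z1):
    p=W[v0:v1,u0:u1].reshape(-1,3); return p[(p[:,2]>z0)&(p[:,2]<z1)]
def circ(p):
    A=np.c_[2*p[:,:2],np.ones(len(p))]; s=np.linalg.lstsq(A,(p[:,:2]**2).sum(1),rcond=None)[0]
    return s[:2],np.sqrt(s[2]+s[0]**2+s[1]**2)
def ring(n,p,):
    (c,r)=cv2.minEnclosingCircle(p[:,:2].astype(np.float32)); print(n,len(p),'enc',c,r,'z',p[:,2].min(),np.median(p[:,2]),p[:,2].max())
for n,W,b in [('T sleeve',T,(300,332,275,305,38,50)),('T hous',T,(390,460,225,295,42,56)),('T spin',T,(415,445,235,270,90,140)),('T ring',T,(415,445,235,275,57,95)),
 ('S sleeve',S,(318,352,300,338,40,50)),('S hous',S,(385,448,230,285,44,56)),('S spin',S,(412,434,210,240,95,140)),('T bottle',T,(300,338,185,225,60,120)),('T timer',T,(195,240,240,280,12,25)),('T tape',T,(405,450,170,215,12,25))]:
    p=box(W,*b)
    if len(p): ring(n,p)
print('scene spindle col',[ (v,S[v,423].round(0)) for v in range(214,252,2)])
p=box(S,412,434,210,240,95,126); print('cyl fit S spindle',circ(p))
p=box(S,318,352,312,338,8,36); print('cyl fit S sleeve',circ(p))
```

```text
T sleeve 213 enc (484.2590026855469, 314.6443176269531) 20.088361740112305 z 38.06318719149489 43.630913818947526 49.09385374303705
T hous 1492 enc (547.7659912109375, 82.745849609375) 52.847015380859375 z 42.007013333417305 48.426903445579 55.77740437260536
T spin 107 enc (550.1845703125, 84.69210052490234) 11.13969898223877 z 90.71042930494104 125.40260305308252 133.32516821870593
T ring 164 enc (548.4110107421875, 83.25633239746094) 18.558509826660156 z 61.677075437146314 70.35811448474385 94.9123698861273
S sleeve 246 enc (486.1904296875, 313.6588439941406) 21.17241096496582 z 40.064442924214056 44.78779097913274 49.27615095577951
S hous 983 enc (550.043212890625, 83.27452087402344) 50.537506103515625 z 44.01935067082867 49.567822258660485 55.93278476588453
S spin 163 enc (551.4254760742188, 83.86326599121094) 10.052062034606934 z 95.11277519045143 116.22824798795835 131.71646821944105
T bottle 542 enc (661.0632934570312, 303.7911682128906) 27.683088302612305 z 60.30360431238305 91.36935183796348 111.62703814599286
T timer 828 enc (548.9031372070312, 520.8741455078125) 41.2247581
[... 326 characters left out ...]
8.,  86., 129.])), (222, array([547.,  86., 125.])), (224, array([544.,  88., 123.])), (226, array([549.,  82., 111.])), (228, array([548.,  82., 107.])), (230, array([544.,  85., 106.])), (232, array([546.,  83.,  99.])), (234, array([546.,  81.,  93.])), (236, array([546.,  81.,  87.])), (238, array([546.,  80.,  81.])), (240, array([543.,  81.,  79.])), (242, array([545.,  79.,  71.])), (244, array([538.,  84.,  73.])), (246, array([535.,  86.,  71.])), (248, array([547.,  74.,  51.])), (250, array([536.,  83.,  58.]))]
cyl fit S spindle (array([551.58286872,  83.46605832]), np.float64(7.65875371874154))
cyl fit S sleeve (array([484.56195159, 315.5830701 ]), np.float64(16.81285955249569))
```

Run:
```python
from h import *
for n in ['top','scene']:
    W=np.load(n+'.npy').reshape(-1,3)
    p=W[(W[:,1]<0)&(W[:,1]>-500)&(W[:,0]>380)&(W[:,0]<1100)&(W[:,2]>60)]
    p=p[::50]; print(n,len(p),np.percentile(p[:,2],[50,90,99]),p[:,0].min())
    for y in range(-500,0,50):
        q=p[(p[:,1]>=y)&(p[:,1]<y+50)]
        if len(q): print(y,q[:,0].min().round(),q[:,2].max().round())
```

```text
top 549 [229.49007372 280.2563667  282.73107382] 399.17146428527593
-350 399.0 108.0
-300 404.0 282.0
-250 455.0 283.0
-200 514.0 283.0
-150 570.0 283.0
-100 624.0 280.0
-50 677.0 204.0
scene 724 [245.28000167 281.41306728 283.25776016] 441.96468512883825
-500 581.0 284.0
-450 540.0 284.0
-400 483.0 284.0
-350 444.0 283.0
-300 442.0 284.0
-250 452.0 283.0
-200 510.0 325.0
-150 573.0 281.0
-100 626.0 280.0
-50 679.0 282.0
```

Call:
step_arm([
  {"z": -0.5, "rz": 0.374},
  {"z": -0.5, "rz": 0.374},
  {"z": -0.5, "rz": 0.374},
  {"z": -0.5, "rz": 0.374},
  {"z": -0.5, "rz": 0.374},
  {"z": -0.5, "rz": 0.374},
  {"z": -0.5, "rz": 0.374},
  {"z": -0.5, "rz": 0.374},
  {"z": -0.5, "rz": 0.374},
  {"z": -0.5, "rz": 0.374},
], jaw=-1)

```text
schema error: expected keys x, y, z, rx, ry, rz
```

Call:
step_arm([
  {"x": 0, "y": 0, "z": -0.5, "rx": 0, "ry": 0, "rz": 0.374},
  {"x": 0, "y": 0, "z": -0.5, "rx": 0, "ry": 0, "rz": 0.374},
  {"x": 0, "y": 0, "z": -0.5, "rx": 0, "ry": 0, "rz": 0.374},
  {"x": 0, "y": 0, "z": -0.5, "rx": 0, "ry": 0, "rz": 0.374},
  {"x": 0, "y": 0, "z": -0.5, "rx": 0, "ry": 0, "rz": 0.374},
  {"x": 0, "y": 0, "z": -0.5, "rx": 0, "ry": 0, "rz": 0.374},
  {"x": 0, "y": 0, "z": -0.5, "rx": 0, "ry": 0, "rz": 0.374},
  {"x": 0, "y": 0, "z": -0.5, "rx": 0, "ry": 0, "rz": 0.374},
  {"x": 0, "y": 0, "z": -0.5, "rx": 0, "ry": 0, "rz": 0.374},
  {"x": 0, "y": 0, "z": -0.5, "rx": 0, "ry": 0, "rz": 0.374},
], jaw=-1)

```text
t: 0.93
eef_pos: [228.2, -581.7, 339.9]
tcp_rot: [-3.141, 0.0, -0.002]
ft_force: [-0.1, 0.3, -0.4]
opening: 1.0
grip_force: 0.0
```

Call:
step_arm([
  {"x": 0.6, "y": -1, "z": 0, "rx": 0, "ry": 0, "rz": 0},
  {"x": 0.6, "y": -1, "z": 0, "rx": 0, "ry": 0, "rz": 0},
  {"x": 0.6, "y": -1, "z": 0, "rx": 0, "ry": 0, "rz": 0},
  {"x": 0.6, "y": -1, "z": 0, "rx": 0, "ry": 0, "rz": 0},
  {"x": 0.6, "y": -1, "z": 0, "rx": 0, "ry": 0, "rz": 0},
  {"x": 0.6, "y": -1, "z": 0, "rx": 0, "ry": 0, "rz": 0},
  {"x": 0.6, "y": -1, "z": 0, "rx": 0, "ry": 0, "rz": 0},
  {"x": 0.6, "y": -1, "z": 0, "rx": 0, "ry": 0, "rz": 0},
  {"x": 0.6, "y": -1, "z": 0, "rx": 0, "ry": 0, "rz": 0},
  {"x": 0.6, "y": -1, "z": 0, "rx": 0, "ry": 0, "rz": 0},
])

```text
t: 1.77
eef_pos: [378.7, -330.5, 339.5]
tcp_rot: [-3.141, 0.0, -0.0]
ft_force: [0.6, 0.4, -0.0]
opening: 1.002
grip_force: 0.0
```

Call:
step_arm([
  {"x": 0.4, "y": -1, "z": 0, "rx": 0, "ry": 0, "rz": 0},
  {"x": 0.4, "y": -1, "z": 0, "rx": 0, "ry": 0, "rz": 0},
  {"x": 0.4, "y": -1, "z": 0, "rx": 0, "ry": 0, "rz": 0},
  {"x": 0.4, "y": -1, "z": 0, "rx": 0, "ry": 0, "rz": 0},
  {"x": 0.4, "y": -1, "z": 0, "rx": 0, "ry": 0, "rz": 0},
  {"x": 0.4, "y": -1, "z": 0, "rx": 0, "ry": 0, "rz": 0},
  {"x": 0.4, "y": -1, "z": 0, "rx": 0, "ry": 0, "rz": 0},
  {"x": 0.4, "y": -1, "z": 0, "rx": 0, "ry": 0, "rz": 0},
  {"x": 0.4, "y": -1, "z": 0, "rx": 0, "ry": 0, "rz": 0},
  {"x": 0.4, "y": -1, "z": 0, "rx": 0, "ry": 0, "rz": 0},
])

```text
t: 2.6
eef_pos: [478.5, -80.5, 339.5]
tcp_rot: [-3.142, 0.0, -0.0]
ft_force: [0.7, 0.0, -0.3]
opening: 1.0
grip_force: 0.0
```

Call:
step_arm([
  {"x": 0.28, "y": -0.66, "z": 0, "rx": 0, "ry": 0, "rz": 0},
  {"x": 0.28, "y": -0.66, "z": 0, "rx": 0, "ry": 0, "rz": 0},
  {"x": 0.28, "y": -0.66, "z": 0, "rx": 0, "ry": 0, "rz": 0},
  {"x": 0.28, "y": -0.66, "z": 0, "rx": 0, "ry": 0, "rz": 0},
  {"x": 0.28, "y": -0.66, "z": 0, "rx": 0, "ry": 0, "rz": 0},
  {"x": 0.28, "y": -0.66, "z": 0, "rx": 0, "ry": 0, "rz": 0},
  {"x": 0.28, "y": -0.66, "z": 0, "rx": 0, "ry": 0, "rz": 0},
  {"x": 0.28, "y": -0.66, "z": 0, "rx": 0, "ry": 0, "rz": 0},
  {"x": 0.28, "y": -0.66, "z": 0, "rx": 0, "ry": 0, "rz": 0},
  {"x": 0.28, "y": -0.66, "z": 0, "rx": 0, "ry": 0, "rz": 0},
])

```text
t: 3.43
eef_pos: [548.5, 84.0, 339.3]
tcp_rot: [3.141, 0.001, -0.0]
ft_force: [-0.3, -0.0, 0.6]
opening: 0.999
grip_force: 0.0
```

Run:
```python
from h import *
c=cam('wrist'); save(c,'w1.png'); W=c['W']; np.save('w1.npy',W); print(state()['eef_pos'],c['f'],c['R'],c['t'], -np.array(c['R']).T@c['t'])
for z0,z1 in [(124,132),(57,95),(45,55)]:
    p=W.reshape(-1,3); p=p[(abs(p[:,0]-550)<60)&(abs(p[:,1]-83)<60)&(p[:,2]>z0)&(p[:,2]<z1)]
    if len(p): print(z0,len(p),cv2.minEnclosingCircle(p[:,:2].astype(np.float32)),p.mean(0),np.median(p[:,2]))
```

```text
[549.35974634  86.05129723 339.12413063] 331.86709107405875 [[-1.24111893e-03 -9.99999094e-01 -5.21820876e-04]
 [-9.57963017e-01  1.03924187e-03  2.86889835e-01]
 [-2.86889033e-01  8.55949506e-04 -9.57963439e-01]] [ 84.430267   457.14860639 668.20019128] [629.7355528   83.38315689 509.0041224 ]
124 155 ((552.4347534179688, 82.12200927734375), 9.07420825958252) [552.59808219  82.57161201 126.79357679] 127.12604503428553
57 336 ((552.0432739257812, 82.54399108886719), 17.887832641601562) [558.00738253  82.47347276  72.24879662] 69.62550290153115
45 2733 ((552.1937255859375, 82.01405334472656), 47.36778259277344) [554.74328354  82.55553152  48.27943329] 48.40894867345575
```

View pics/w1.png

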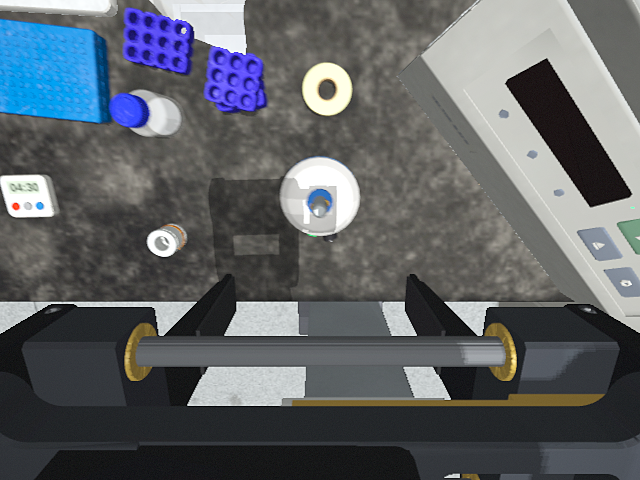

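The wrist view shows the spindle at (319,205) and the sleeve at (166,240), both roughly where estimated. I'll move over the sleeve.

Call:
step_arm([
  {"x": -0.25, "y": -0.92, "z": 0.4, "rx": 0, "ry": 0, "rz": 0},
  {"x": -0.25, "y": -0.92, "z": 0.4, "rx": 0, "ry": 0, "rz": 0},
  {"x": -0.25, "y": -0.92, "z": 0.4, "rx": 0, "ry": 0, "rz": 0},
  {"x": -0.25, "y": -0.92, "z": 0.4, "rx": 0, "ry": 0, "rz": 0},
  {"x": -0.25, "y": -0.92, "z": 0.4, "rx": 0, "ry": 0, "rz": 0},
  {"x": -0.25, "y": -0.92, "z": 0.4, "rx": 0, "ry": 0, "rz": 0},
  {"x": -0.25, "y": -0.92, "z": 0.4, "rx": 0, "ry": 0, "rz": 0},
  {"x": -0.25, "y": -0.92, "z": 0.4, "rx": 0, "ry": 0, "rz": 0},
  {"x": -0.25, "y": -0.92, "z": 0.4, "rx": 0, "ry": 0, "rz": 0},
  {"x": -0.25, "y": -0.92, "z": 0.4, "rx": 0, "ry": 0, "rz": 0},
])

```text
t: 4.32
eef_pos: [485.4, 313.9, 238.9]
tcp_rot: [3.141, 0.0, -0.0]
ft_force: [-0.3, -0.3, -0.2]
opening: 1.004
grip_force: 0.0
```

Call:
step_arm([
  {"x": 0, "y": 0, "z": 0.7, "rx": 0, "ry": 0, "rz": 0},
  {"x": 0, "y": 0, "z": 0.7, "rx": 0, "ry": 0, "rz": 0},
  {"x": 0, "y": 0, "z": 0.7, "rx": 0, "ry": 0, "rz": 0},
  {"x": 0, "y": 0, "z": 0.7, "rx": 0, "ry": 0, "rz": 0},
  {"x": 0, "y": 0, "z": 0.7, "rx": 0, "ry": 0, "rz": 0},
  {"x": 0, "y": 0, "z": 0.7, "rx": 0, "ry": 0, "rz": 0},
  {"x": 0, "y": 0, "z": 0, "rx": 0, "ry": 0, "rz": 0},
  {"x": 0, "y": 0, "z": 0, "rx": 0, "ry": 0, "rz": 0},
  {"x": 0, "y": 0, "z": 0, "rx": 0, "ry": 0, "rz": 0},
  {"x": 0, "y": 0, "z": 0, "rx": 0, "ry": 0, "rz": 0},
])

```text
t: 5.15
eef_pos: [486.4, 313.3, 135.7]
tcp_rot: [-3.141, -0.002, -0.0]
ft_force: [0.3, 0.1, 0.9]
opening: 1.0
grip_force: 0.0
```

Run:
```python
from h import *
c=cam('wrist'); save(c,'w2.png'); W=c['W']; print(state()['eef_pos'],state()['tcp_rot'])
for z0,z1 in [(40,48),(10,38)]:
    p=W.reshape(-1,3); p=p[(abs(p[:,0]-485)<30)&(abs(p[:,1]-314)<30)&(p[:,2]>z0)&(p[:,2]<z1)]
    if len(p): print(z0,len(p),cv2.minEnclosingCircle(p[:,:2].astype(np.float32)),p.mean(0),np.median(p[:,2]),p[:,:2].min(0),p[:,:2].max(0))
```

```text
[486.33381712 313.2491335  135.67733277] [-3.14092869e+00 -1.52585680e-03 -2.26315178e-04]
40 1266 ((486.9149475097656, 314.5424499511719), 20.121545791625977) [487.476762   314.47755347  43.50746394] 43.615611342821786 [467.28449088 294.83788093] [506.90380323 334.56055225]
10 536 ((492.30474853515625, 314.44219970703125), 19.3790283203125) [491.50116605 314.26002217  23.65996376] 24.67725114559974 [473.20813222 295.06978318] [507.34907304 333.81461453]
```

View pics/w2.png

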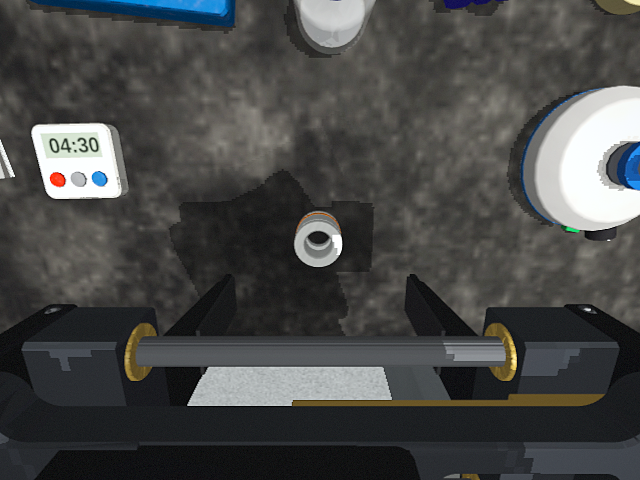

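The sleeve is centred between the open fingers, at (318,240) in the wrist view and upright. I'll descend and grip it.

Call:
step_arm([
  {"x": 0, "y": -0.05, "z": 0.6, "rx": 0, "ry": 0, "rz": 0},
  {"x": 0, "y": 0, "z": 0.6, "rx": 0, "ry": 0, "rz": 0},
  {"x": 0, "y": 0, "z": 0.6, "rx": 0, "ry": 0, "rz": 0},
  {"x": 0, "y": 0, "z": 0.6, "rx": 0, "ry": 0, "rz": 0},
  {"x": 0, "y": 0, "z": 0.6, "rx": 0, "ry": 0, "rz": 0},
  {"x": 0, "y": 0, "z": 0.6, "rx": 0, "ry": 0, "rz": 0},
  {"x": 0, "y": 0, "z": 0.6, "rx": 0, "ry": 0, "rz": 0},
  {"x": 0, "y": 0, "z": 0.6, "rx": 0, "ry": 0, "rz": 0},
  {"x": 0, "y": 0, "z": 0.2, "rx": 0, "ry": 0, "rz": 0},
  {"x": 0, "y": 0, "z": 0, "rx": 0, "ry": 0, "rz": 0},
])

```text
t: 6.03
eef_pos: [485.7, 314.2, 9.1]
tcp_rot: [3.141, 0.001, -0.0]
ft_force: [-0.2, -0.2, -0.3]
opening: 1.001
grip_force: 0.0
```

Call:
step_arm([
  {"x": 0, "y": 0, "z": 0, "rx": 0, "ry": 0, "rz": 0},
  {"x": 0, "y": 0, "z": 0, "rx": 0, "ry": 0, "rz": 0},
  {"x": 0, "y": 0, "z": 0, "rx": 0, "ry": 0, "rz": 0},
  {"x": 0, "y": 0, "z": 0, "rx": 0, "ry": 0, "rz": 0},
  {"x": 0, "y": 0, "z": 0, "rx": 0, "ry": 0, "rz": 0},
  {"x": 0, "y": 0, "z": 0, "rx": 0, "ry": 0, "rz": 0},
  {"x": 0, "y": 0, "z": 0, "rx": 0, "ry": 0, "rz": 0},
  {"x": 0, "y": 0, "z": 0, "rx": 0, "ry": 0, "rz": 0},
  {"x": 0, "y": 0, "z": 0, "rx": 0, "ry": 0, "rz": 0},
  {"x": 0, "y": 0, "z": 0, "rx": 0, "ry": 0, "rz": 0},
], jaw=1)

```text
t: 6.87
eef_pos: [485.9, 314.3, 9.6]
tcp_rot: [3.142, -0.0, -0.0]
ft_force: [-0.6, -0.1, 0.3]
opening: 0.423
grip_force: 30.0
```

Call:
step_arm([
  {"x": 0, "y": 0, "z": -0.3, "rx": 0, "ry": 0, "rz": 0},
  {"x": 0, "y": 0, "z": -0.7, "rx": 0, "ry": 0, "rz": 0},
  {"x": 0, "y": 0, "z": -0.8, "rx": 0, "ry": 0, "rz": 0},
  {"x": 0, "y": 0, "z": -0.8, "rx": 0, "ry": 0, "rz": 0},
  {"x": 0, "y": 0, "z": -0.8, "rx": 0, "ry": 0, "rz": 0},
  {"x": 0, "y": 0, "z": -0.8, "rx": 0, "ry": 0, "rz": 0},
  {"x": 0, "y": 0, "z": -0.8, "rx": 0, "ry": 0, "rz": 0},
  {"x": 0, "y": 0, "z": -0.8, "rx": 0, "ry": 0, "rz": 0},
  {"x": 0, "y": 0, "z": -0.8, "rx": 0, "ry": 0, "rz": 0},
  {"x": 0, "y": 0, "z": -0.4, "rx": 0, "ry": 0, "rz": 0},
])

```text
t: 7.7
eef_pos: [486.3, 314.6, 187.3]
tcp_rot: [-3.14, -0.002, -0.0]
ft_force: [-1.2, -0.1, -1.0]
opening: 0.418
grip_force: 30.0
```

Call:
step_arm([
  {"x": 0.1, "y": 0.5, "z": 0, "rx": 0, "ry": 0, "rz": 0},
  {"x": 0.3, "y": 1, "z": 0, "rx": 0, "ry": 0, "rz": 0},
  {"x": 0.3, "y": 1, "z": 0, "rx": 0, "ry": 0, "rz": 0},
  {"x": 0.3, "y": 1, "z": 0, "rx": 0, "ry": 0, "rz": 0},
  {"x": 0.3, "y": 1, "z": 0, "rx": 0, "ry": 0, "rz": 0},
  {"x": 0.3, "y": 1, "z": 0, "rx": 0, "ry": 0, "rz": 0},
  {"x": 0.3, "y": 1, "z": 0, "rx": 0, "ry": 0, "rz": 0},
  {"x": 0.3, "y": 1, "z": 0, "rx": 0, "ry": 0, "rz": 0},
  {"x": 0.3, "y": 1, "z": 0, "rx": 0, "ry": 0, "rz": 0},
  {"x": 0.12, "y": 0.78, "z": 0, "rx": 0, "ry": 0, "rz": 0},
])

```text
t: 8.53
eef_pos: [551.4, 79.8, 183.5]
tcp_rot: [3.141, 0.001, -0.001]
ft_force: [0.9, 0.8, -1.4]
opening: 0.422
grip_force: 30.0
```

Run:
```python
from h import *
print(state()['eef_pos'],state()['tcp_rot'],state()['ft_force'])
def ana(p,n):
    print(n,len(p)); 
    if len(p): print(cv2.minEnclosingCircle(p[:,:2].astype(np.float32)),p.min(0),p.max(0))
for n in ['wrist','scene','top']:
    c=cam(n); save(c,n+'3.png'); W=c['W'].reshape(-1,3)
    p=W[(abs(W[:,0]-551)<25)&(abs(W[:,1]-83)<25)]
    ana(p[(p[:,2]>218)&(p[:,2]<228)],n+' sleeve top'); ana(p[(p[:,2]>180)&(p[:,2]<215)],n+' sleeve body'); ana(p[(p[:,2]>100)&(p[:,2]<132)],n+' spindle')
im=[cv2.resize(cv2.imread('pics/wrist3.png')[120:320,220:420],(400,400)),cv2.resize(cv2.imread('pics/scene3.png')[120:320,320:520],(400,400))]
cv2.imwrite('pics/c3.png',np.hstack(im))
```

```text
[551.4309992   79.84512628 183.54705733] [ 3.14118974e+00  1.36963876e-03 -1.03158520e-03] [ 0.87613456  0.79280658 -1.40685805]
wrist sleeve top 1006
((556.594482421875, 83.21517944335938), 25.6627254486084) [546.73585002  58.07926511 218.00155701] [572.62937692 107.98755792 227.97771611]
wrist sleeve body 3619
((552.5565795898438, 83.0931396484375), 26.774730682373047) [537.75362508  58.00329971 180.00815587] [573.20560496 107.74622717 214.99924553]
wrist spindle 393
((552.2747802734375, 82.61854553222656), 10.209577560424805) [551.62458086  72.41478154 100.00611747] [561.84081495  92.82230881 129.28375841]
scene sleeve top 129
((553.1884155273438, 83.83766174316406), 26.660558700561523) [531.91055845  58.79442282 218.07482183] [568.07799882 107.78673777 227.9674943 ]
scene sleeve body 385
((549.48876953125, 83.9444580078125), 24.117313385009766) [531.2339289   61.88875483 180.18798314] [566.33591224 107.90382506 214.81665647]
scene spindle 146
((550.835205078125, 83.73223876953125), 10.789694786071777) [541.23902746  74.45254474 100.36367597] [560.4947983   92.05005114 131.3108768 ]
top sleeve top 0
top sleeve body 0
top spindle 0
```

View pics/c3.png

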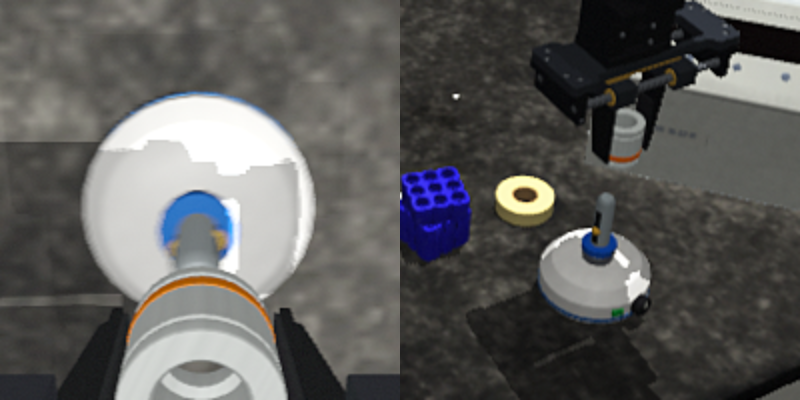

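The left crop (wrist) shows the sleeve lined up with the spindle laterally to within about 2 px. The right crop (scene) shows it held upright above the tip. The orange band gives a finer fit.

Run:
```python
from h import *
s=state();print(s['eef_pos'],s['tcp_rot'])
from scipy.optimize import least_squares
def fit(p,r):
    f=lambda q:np.hypot(p[:,0]-q[0],p[:,1]-q[1])-r
    q=least_squares(f,[551,83],loss='soft_l1',f_scale=1.0); return q.x.round(2),np.abs(q.fun).mean().round(2)
for n in ['wrist','scene']:
    c=cam(n); W=c['W']; hsv=cv2.cvtColor(c['image'],cv2.COLOR_RGB2HSV)
    m=(hsv[...,0]>4)&(hsv[...,0]<20)&(hsv[...,1]>120)&(abs(W[...,0]-551)<35)&(abs(W[...,1]-83)<30)&(W[...,2]>165)&(W[...,2]<200)
    p=W[m]; print(n,'band',len(p),fit(p,20),p.min(0).round(1),p.max(0).round(1))
    m=(hsv[...,1]<70)&(abs(W[...,0]-551)<16)&(abs(W[...,1]-83)<12)&(W[...,2]>98)&(W[...,2]<120)
    p=W[m]; print(n,'spin',len(p),fit(p,9.5),p.min(0).round(1),p.max(0).round(1))
    m=(hsv[...,0]>95)&(hsv[...,0]<125)&(hsv[...,1]>120)&(abs(W[...,0]-551)<25)&(abs(W[...,1]-83)<25)&(W[...,2]>53)
    p=W[m]; print(n,'ring z',np.percentile(p[:,2],[5,25,50,75,95]).round(1),fit(p,18),p.min(0).round(1),p.max(0).round(1))
    m=(hsv[...,0]>12)&(hsv[...,0]<30)&(hsv[...,1]>120)&(abs(W[...,0]-551)<20)&(abs(W[...,1]-83)<25)&(W[...,2]>60)&(W[...,2]<125)
    p=W[m]; print(n,'balls',len(p)and np.median(p,0))
s=state();print(s['eef_pos'],s['tcp_rot'],s['ft_force'])
```

```text
[550.98897669  80.73172958 183.63971483] [ 3.14139817e+00  1.70946970e-03 -2.70976813e-03]
wrist band 291 (array([552.25,  80.23]), np.float64(0.18)) [555.3  60.  182.6] [572.5 100.2 196.8]
wrist spin 186 (array([551.92,  82.57]), np.float64(0.16)) [551.9  72.8  98.2] [561.8  92.7 120. ]
wrist ring z [ 67.6  69.   69.5  70.  152.7] (array([547.68,  83.04]), np.float64(2.93)) [540.5  58.3  61.6] [576.  107.4 283.2]
wrist balls [555.42612526  74.01616617  91.9684635 ]
scene band 43 (array([552.41,  81.01]), np.float64(1.63)) [530.5  69.2 183.6] [545.3 104.  195.4]
scene spin 81 (array([553.51,  81.22]), np.float64(1.07)) [541.9  73.   98.2] [559.7  92.8 119.9]
scene ring z [ 62.6  68.8  70.5  72.4 276.2] (array([554.71,  79.37]), np.float64(4.11)) [526.1  58.1  53.1] [570.1 107.7 320.7]
scene balls [550.21988049  90.93352411  90.9619856 ]
[550.85460931  82.37160304 183.99408106] [-3.14156964e+00  1.24855072e-03 -5.95286028e-04] [ 0.01137901  0.93193295 -1.45016564]
```

Call:
step_arm([
  {"x": 0, "y": 0, "z": 0.2, "rx": 0, "ry": 0, "rz": 0},
  {"x": 0, "y": 0, "z": 0.2, "rx": 0, "ry": 0, "rz": 0},
  {"x": 0, "y": 0, "z": 0.2, "rx": 0, "ry": 0, "rz": 0},
  {"x": 0, "y": 0, "z": 0.2, "rx": 0, "ry": 0, "rz": 0},
  {"x": 0, "y": 0, "z": 0.2, "rx": 0, "ry": 0, "rz": 0},
  {"x": 0, "y": 0, "z": 0.2, "rx": 0, "ry": 0, "rz": 0},
  {"x": 0, "y": 0, "z": 0.1, "rx": 0, "ry": 0, "rz": 0},
  {"x": 0, "y": 0, "z": 0, "rx": 0, "ry": 0, "rz": 0},
  {"x": 0, "y": 0, "z": 0, "rx": 0, "ry": 0, "rz": 0},
  {"x": 0, "y": 0, "z": 0, "rx": 0, "ry": 0, "rz": 0},
])

```text
t: 9.62
eef_pos: [551.5, 82.3, 152.3]
tcp_rot: [3.142, -0.0, -0.0]
ft_force: [0.1, -0.4, -1.3]
opening: 0.422
grip_force: 30.0
```

```bash
cat > m.py <<'E'
from h import *
from scipy.optimize import least_squares
def fit(p,r):
    f=lambda q:np.hypot(p[:,0]-q[0],p[:,1]-q[1])-r
    q=least_squares(f,[551,83],loss='soft_l1',f_scale=1.0); return q.x.round(2),np.abs(q.fun).mean().round(2)
s=state();zt=s['eef_pos'][2];print(s['eef_pos'],s['tcp_rot'],s['ft_force'])
for n in ['wrist','scene']:
    c=cam(n); W=c['W']; hsv=cv2.cvtColor(c['image'],cv2.COLOR_RGB2HSV)
    m=(hsv[...,0]>4)&(hsv[...,0]<20)&(hsv[...,1]>120)&(abs(W[...,0]-551)<35)&(abs(W[...,1]-83)<30)&(W[...,2]>zt-15)&(W[...,2]<zt+20)
    p=W[m]; print(n,'band',len(p),p.size and (fit(p,20),p.min(0).round(1),p.max(0).round(1)))
    m=(hsv[...,1]<70)&(abs(W[...,0]-551)<16)&(abs(W[...,1]-83)<12)&(W[...,2]>98)&(W[...,2]<min(120,zt-15))
    p=W[m]; print(n,'spin',len(p),p.size and (fit(p,9.5),p.min(0).round(1),p.max(0).round(1)))
    save(c,n+'_m.png')
s=state();print(s['eef_pos'],s['tcp_rot'],s['ft_force'])
E
python3 m.py
```

```text
[551.50313228  82.32262316 152.30617839] [ 3.14150397e+00 -3.89629838e-04 -1.92189829e-04] [ 0.08437961 -0.37175161 -1.32762759]
wrist band 290 ((array([552.78,  81.8 ]), np.float64(0.18)), array([555.9,  61.6, 150.4]), array([573.1, 101.8, 164.8]))
wrist spin 102 ((array([551.92,  82.59]), np.float64(0.14)), array([556.6,  75. ,  98. ]), array([561.8,  90.5, 111.2]))
scene band 38 ((array([553.45,  82.18]), np.float64(1.4)), array([532.2,  66.9, 152.4]), array([543.5, 103.4, 161.6]))
scene spin 77 ((array([553.78,  81.7 ]), np.float64(1.08)), array([542.9,  74. ,  98.2]), array([558.2,  93.1, 119.9]))
[551.4909635   82.28414453 152.35302891] [ 3.14149183e+00 -4.66914288e-04 -2.38156325e-04] [-0.47129342 -0.20608991 -1.0892658 ]
```

Call:
step_arm([
  {"x": -0.034, "y": -0.032, "z": 0, "rx": 0, "ry": 0, "rz": 0},
  {"x": 0, "y": 0, "z": 0, "rx": 0, "ry": 0, "rz": 0},
  {"x": 0, "y": 0, "z": 0.1, "rx": 0, "ry": 0, "rz": 0},
  {"x": 0, "y": 0, "z": 0.1, "rx": 0, "ry": 0, "rz": 0},
  {"x": 0, "y": 0, "z": 0.1, "rx": 0, "ry": 0, "rz": 0},
  {"x": 0, "y": 0, "z": 0.1, "rx": 0, "ry": 0, "rz": 0},
  {"x": 0, "y": 0, "z": 0.1, "rx": 0, "ry": 0, "rz": 0},
  {"x": 0, "y": 0, "z": 0.1, "rx": 0, "ry": 0, "rz": 0},
  {"x": 0, "y": 0, "z": 0.1, "rx": 0, "ry": 0, "rz": 0},
  {"x": 0, "y": 0, "z": 0.1, "rx": 0, "ry": 0, "rz": 0},
])

```text
t: 10.55
eef_pos: [550.5, 83.1, 131.8]
tcp_rot: [3.141, 0.0, -0.0]
ft_force: [-0.1, -0.2, -0.2]
opening: 0.421
grip_force: 30.0
```

Call:
step_arm([
  {"x": 0, "y": 0, "z": 0.06, "rx": 0, "ry": 0, "rz": 0},
  {"x": 0, "y": 0, "z": 0.06, "rx": 0, "ry": 0, "rz": 0},
  {"x": 0, "y": 0, "z": 0.06, "rx": 0, "ry": 0, "rz": 0},
  {"x": 0, "y": 0, "z": 0.06, "rx": 0, "ry": 0, "rz": 0},
  {"x": 0, "y": 0, "z": 0.06, "rx": 0, "ry": 0, "rz": 0},
  {"x": 0, "y": 0, "z": 0.06, "rx": 0, "ry": 0, "rz": 0},
  {"x": 0, "y": 0, "z": 0.06, "rx": 0, "ry": 0, "rz": 0},
  {"x": 0, "y": 0, "z": 0.06, "rx": 0, "ry": 0, "rz": 0},
  {"x": 0, "y": 0, "z": 0, "rx": 0, "ry": 0, "rz": 0},
  {"x": 0, "y": 0, "z": 0, "rx": 0, "ry": 0, "rz": 0},
])

```text
t: 11.38
eef_pos: [550.5, 83.1, 120.0]
tcp_rot: [3.141, 0.0, -0.0]
ft_force: [0.4, 0.4, -1.2]
opening: 0.421
grip_force: 30.0
```

Call:
step_arm([
  {"x": 0, "y": 0, "z": 0.06, "rx": 0, "ry": 0, "rz": 0},
  {"x": 0, "y": 0, "z": 0.06, "rx": 0, "ry": 0, "rz": 0},
  {"x": 0, "y": 0, "z": 0.06, "rx": 0, "ry": 0, "rz": 0},
  {"x": 0, "y": 0, "z": 0.06, "rx": 0, "ry": 0, "rz": 0},
  {"x": 0, "y": 0, "z": 0.06, "rx": 0, "ry": 0, "rz": 0},
  {"x": 0, "y": 0, "z": 0.06, "rx": 0, "ry": 0, "rz": 0},
  {"x": 0, "y": 0, "z": 0.06, "rx": 0, "ry": 0, "rz": 0},
  {"x": 0, "y": 0, "z": 0.06, "rx": 0, "ry": 0, "rz": 0},
  {"x": 0, "y": 0, "z": 0.06, "rx": 0, "ry": 0, "rz": 0},
  {"x": 0, "y": 0, "z": 0.06, "rx": 0, "ry": 0, "rz": 0},
])

```text
t: 12.22
eef_pos: [550.5, 83.1, 104.9]
tcp_rot: [3.142, 0.0, -0.0]
ft_force: [0.2, -0.5, -1.6]
opening: 0.419
grip_force: 30.0
```

Call:
step_arm([
  {"x": 0, "y": 0, "z": 0.04, "rx": 0, "ry": 0, "rz": 0},
  {"x": 0, "y": 0, "z": 0.04, "rx": 0, "ry": 0, "rz": 0},
  {"x": 0, "y": 0, "z": 0.04, "rx": 0, "ry": 0, "rz": 0},
  {"x": 0, "y": 0, "z": 0.04, "rx": 0, "ry": 0, "rz": 0},
  {"x": 0, "y": 0, "z": 0.04, "rx": 0, "ry": 0, "rz": 0},
  {"x": 0, "y": 0, "z": 0, "rx": 0, "ry": 0, "rz": 0},
  {"x": 0, "y": 0, "z": 0, "rx": 0, "ry": 0, "rz": 0},
  {"x": 0, "y": 0, "z": 0, "rx": 0, "ry": 0, "rz": 0},
  {"x": 0, "y": 0, "z": 0, "rx": 0, "ry": 0, "rz": 0},
  {"x": 0, "y": 0, "z": 0, "rx": 0, "ry": 0, "rz": 0},
])

```text
t: 13.05
eef_pos: [550.5, 83.1, 100.2]
tcp_rot: [3.142, -0.0, -0.0]
ft_force: [0.2, 0.1, -0.7]
opening: 0.421
grip_force: 30.0
```

Call:
step_arm([
  {"x": 0, "y": 0, "z": 0.04, "rx": 0, "ry": 0, "rz": 0},
  {"x": 0, "y": 0, "z": 0.04, "rx": 0, "ry": 0, "rz": 0},
  {"x": 0, "y": 0, "z": 0.04, "rx": 0, "ry": 0, "rz": 0},
  {"x": 0, "y": 0, "z": 0.04, "rx": 0, "ry": 0, "rz": 0},
  {"x": 0, "y": 0, "z": 0, "rx": 0, "ry": 0, "rz": 0},
  {"x": 0, "y": 0, "z": 0, "rx": 0, "ry": 0, "rz": 0},
  {"x": 0, "y": 0, "z": 0, "rx": 0, "ry": 0, "rz": 0},
  {"x": 0, "y": 0, "z": 0, "rx": 0, "ry": 0, "rz": 0},
  {"x": 0, "y": 0, "z": 0, "rx": 0, "ry": 0, "rz": 0},
  {"x": 0, "y": 0, "z": 0, "rx": 0, "ry": 0, "rz": 0},
])

```text
t: 13.88
eef_pos: [551.0, 83.2, 96.4]
tcp_rot: [3.142, -0.001, -0.0]
ft_force: [2.2, -0.5, 6.4]
opening: 0.418
grip_force: 30.0
```

Call:
step_arm([
  {"x": 0, "y": 0, "z": 0.04, "rx": 0, "ry": 0, "rz": 0},
  {"x": 0, "y": 0, "z": 0.04, "rx": 0, "ry": 0, "rz": 0},
  {"x": 0, "y": 0, "z": 0.04, "rx": 0, "ry": 0, "rz": 0},
  {"x": 0, "y": 0, "z": 0, "rx": 0, "ry": 0, "rz": 0},
  {"x": 0, "y": 0, "z": 0, "rx": 0, "ry": 0, "rz": 0},
  {"x": 0, "y": 0, "z": 0, "rx": 0, "ry": 0, "rz": 0},
  {"x": 0, "y": 0, "z": 0, "rx": 0, "ry": 0, "rz": 0},
  {"x": 0, "y": 0, "z": 0, "rx": 0, "ry": 0, "rz": 0},
  {"x": 0, "y": 0, "z": 0, "rx": 0, "ry": 0, "rz": 0},
  {"x": 0, "y": 0, "z": 0, "rx": 0, "ry": 0, "rz": 0},
])

```text
t: 14.72
eef_pos: [550.4, 83.1, 92.9]
tcp_rot: [3.141, 0.0, -0.0]
ft_force: [1.7, 0.1, -0.5]
opening: 0.422
grip_force: 30.0
```

Call:
step_arm([
  {"x": 0, "y": 0, "z": 0.04, "rx": 0, "ry": 0, "rz": 0},
  {"x": 0, "y": 0, "z": 0.04, "rx": 0, "ry": 0, "rz": 0},
  {"x": 0, "y": 0, "z": 0.04, "rx": 0, "ry": 0, "rz": 0},
  {"x": 0, "y": 0, "z": 0.04, "rx": 0, "ry": 0, "rz": 0},
  {"x": 0, "y": 0, "z": 0.04, "rx": 0, "ry": 0, "rz": 0},
  {"x": 0, "y": 0, "z": 0.02, "rx": 0, "ry": 0, "rz": 0},
  {"x": 0, "y": 0, "z": 0.02, "rx": 0, "ry": 0, "rz": 0},
  {"x": 0, "y": 0, "z": 0, "rx": 0, "ry": 0, "rz": 0},
  {"x": 0, "y": 0, "z": 0, "rx": 0, "ry": 0, "rz": 0},
  {"x": 0, "y": 0, "z": 0, "rx": 0, "ry": 0, "rz": 0},
])

```text
t: 15.55
eef_pos: [550.5, 83.1, 87.0]
tcp_rot: [3.141, 0.0, -0.0]
ft_force: [2.8, -0.1, 0.5]
opening: 0.42
grip_force: 30.0
```

Call:
step_arm([
  {"x": 0, "y": 0, "z": 0.02, "rx": 0, "ry": 0, "rz": 0},
  {"x": 0, "y": 0, "z": 0.02, "rx": 0, "ry": 0, "rz": 0},
  {"x": 0, "y": 0, "z": 0.02, "rx": 0, "ry": 0, "rz": 0},
  {"x": 0, "y": 0, "z": 0.02, "rx": 0, "ry": 0, "rz": 0},
  {"x": 0, "y": 0, "z": 0, "rx": 0, "ry": 0, "rz": 0},
  {"x": 0, "y": 0, "z": 0, "rx": 0, "ry": 0, "rz": 0},
  {"x": 0, "y": 0, "z": 0, "rx": 0, "ry": 0, "rz": 0},
  {"x": 0, "y": 0, "z": 0, "rx": 0, "ry": 0, "rz": 0},
  {"x": 0, "y": 0, "z": 0, "rx": 0, "ry": 0, "rz": 0},
  {"x": 0, "y": 0, "z": 0, "rx": 0, "ry": 0, "rz": 0},
])

```text
t: 16.38
eef_pos: [550.2, 83.1, 84.8]
tcp_rot: [3.141, 0.001, -0.0]
ft_force: [1.2, -0.1, -7.0]
opening: 0.421
grip_force: 30.0
```

The force has turned to a downward pull, so it has clicked. From here I'll feel for the ring in small steps.

Call:
step_arm([
  {"x": 0, "y": 0, "z": 0.02, "rx": 0, "ry": 0, "rz": 0},
  {"x": 0, "y": 0, "z": 0.02, "rx": 0, "ry": 0, "rz": 0},
  {"x": 0, "y": 0, "z": 0.02, "rx": 0, "ry": 0, "rz": 0},
  {"x": 0, "y": 0, "z": 0.02, "rx": 0, "ry": 0, "rz": 0},
  {"x": 0, "y": 0, "z": 0, "rx": 0, "ry": 0, "rz": 0},
  {"x": 0, "y": 0, "z": 0, "rx": 0, "ry": 0, "rz": 0},
  {"x": 0, "y": 0, "z": 0, "rx": 0, "ry": 0, "rz": 0},
  {"x": 0, "y": 0, "z": 0, "rx": 0, "ry": 0, "rz": 0},
  {"x": 0, "y": 0, "z": 0, "rx": 0, "ry": 0, "rz": 0},
  {"x": 0, "y": 0, "z": 0, "rx": 0, "ry": 0, "rz": 0},
])

```text
t: 17.22
eef_pos: [550.5, 83.1, 82.9]
tcp_rot: [3.142, 0.0, -0.0]
ft_force: [3.3, -0.2, -11.4]
opening: 0.421
grip_force: 30.0
```

Call:
step_arm([
  {"x": 0, "y": 0, "z": 0.02, "rx": 0, "ry": 0, "rz": 0},
  {"x": 0, "y": 0, "z": 0.02, "rx": 0, "ry": 0, "rz": 0},
  {"x": 0, "y": 0, "z": 0.01, "rx": 0, "ry": 0, "rz": 0},
  {"x": 0, "y": 0, "z": 0.01, "rx": 0, "ry": 0, "rz": 0},
  {"x": 0, "y": 0, "z": 0, "rx": 0, "ry": 0, "rz": 0},
  {"x": 0, "y": 0, "z": 0, "rx": 0, "ry": 0, "rz": 0},
  {"x": 0, "y": 0, "z": 0, "rx": 0, "ry": 0, "rz": 0},
  {"x": 0, "y": 0, "z": 0, "rx": 0, "ry": 0, "rz": 0},
  {"x": 0, "y": 0, "z": 0, "rx": 0, "ry": 0, "rz": 0},
  {"x": 0, "y": 0, "z": 0, "rx": 0, "ry": 0, "rz": 0},
])

```text
t: 18.05
eef_pos: [550.6, 83.1, 81.7]
tcp_rot: [3.142, -0.0, -0.0]
ft_force: [0.6, -0.1, -4.2]
opening: 0.422
grip_force: 30.0
```

Call:
step_arm([
  {"x": 0, "y": 0, "z": 0.01, "rx": 0, "ry": 0, "rz": 0},
  {"x": 0, "y": 0, "z": 0.01, "rx": 0, "ry": 0, "rz": 0},
  {"x": 0, "y": 0, "z": 0, "rx": 0, "ry": 0, "rz": 0},
  {"x": 0, "y": 0, "z": 0, "rx": 0, "ry": 0, "rz": 0},
  {"x": 0, "y": 0, "z": 0, "rx": 0, "ry": 0, "rz": 0},
  {"x": 0, "y": 0, "z": 0, "rx": 0, "ry": 0, "rz": 0},
  {"x": 0, "y": 0, "z": 0, "rx": 0, "ry": 0, "rz": 0},
  {"x": 0, "y": 0, "z": 0, "rx": 0, "ry": 0, "rz": 0},
  {"x": 0, "y": 0, "z": 0, "rx": 0, "ry": 0, "rz": 0},
  {"x": 0, "y": 0, "z": 0, "rx": 0, "ry": 0, "rz": 0},
])

```text
t: 18.88
eef_pos: [550.5, 83.1, 81.1]
tcp_rot: [3.142, -0.0, -0.0]
ft_force: [0.7, -0.3, -2.6]
opening: 0.423
grip_force: 30.0
```

Call:
step_arm([
  {"x": 0, "y": 0, "z": 0.01, "rx": 0, "ry": 0, "rz": 0},
  {"x": 0, "y": 0, "z": 0.01, "rx": 0, "ry": 0, "rz": 0},
  {"x": 0, "y": 0, "z": 0, "rx": 0, "ry": 0, "rz": 0},
  {"x": 0, "y": 0, "z": 0, "rx": 0, "ry": 0, "rz": 0},
  {"x": 0, "y": 0, "z": 0, "rx": 0, "ry": 0, "rz": 0},
  {"x": 0, "y": 0, "z": 0, "rx": 0, "ry": 0, "rz": 0},
  {"x": 0, "y": 0, "z": 0, "rx": 0, "ry": 0, "rz": 0},
  {"x": 0, "y": 0, "z": 0, "rx": 0, "ry": 0, "rz": 0},
  {"x": 0, "y": 0, "z": 0, "rx": 0, "ry": 0, "rz": 0},
  {"x": 0, "y": 0, "z": 0, "rx": 0, "ry": 0, "rz": 0},
])

```text
t: 19.72
eef_pos: [550.5, 83.1, 80.6]
tcp_rot: [3.142, -0.0, -0.0]
ft_force: [0.6, -0.3, -2.0]
opening: 0.417
grip_force: 30.0
```

Call:
step_arm([
  {"x": 0, "y": 0, "z": 0.01, "rx": 0, "ry": 0, "rz": 0},
  {"x": 0, "y": 0, "z": 0.01, "rx": 0, "ry": 0, "rz": 0},
  {"x": 0, "y": 0, "z": 0, "rx": 0, "ry": 0, "rz": 0},
  {"x": 0, "y": 0, "z": 0, "rx": 0, "ry": 0, "rz": 0},
  {"x": 0, "y": 0, "z": 0, "rx": 0, "ry": 0, "rz": 0},
  {"x": 0, "y": 0, "z": 0, "rx": 0, "ry": 0, "rz": 0},
  {"x": 0, "y": 0, "z": 0, "rx": 0, "ry": 0, "rz": 0},
  {"x": 0, "y": 0, "z": 0, "rx": 0, "ry": 0, "rz": 0},
  {"x": 0, "y": 0, "z": 0, "rx": 0, "ry": 0, "rz": 0},
  {"x": 0, "y": 0, "z": 0, "rx": 0, "ry": 0, "rz": 0},
])

```text
t: 20.55
eef_pos: [550.5, 83.1, 80.1]
tcp_rot: [3.141, -0.0, -0.0]
ft_force: [-0.1, 0.5, -2.0]
opening: 0.42
grip_force: 30.0
```

Call:
step_arm([
  {"x": 0, "y": 0, "z": 0.01, "rx": 0, "ry": 0, "rz": 0},
  {"x": 0, "y": 0, "z": 0.01, "rx": 0, "ry": 0, "rz": 0},
  {"x": 0, "y": 0, "z": 0, "rx": 0, "ry": 0, "rz": 0},
  {"x": 0, "y": 0, "z": 0, "rx": 0, "ry": 0, "rz": 0},
  {"x": 0, "y": 0, "z": 0, "rx": 0, "ry": 0, "rz": 0},
  {"x": 0, "y": 0, "z": 0, "rx": 0, "ry": 0, "rz": 0},
  {"x": 0, "y": 0, "z": 0, "rx": 0, "ry": 0, "rz": 0},
  {"x": 0, "y": 0, "z": 0, "rx": 0, "ry": 0, "rz": 0},
  {"x": 0, "y": 0, "z": 0, "rx": 0, "ry": 0, "rz": 0},
  {"x": 0, "y": 0, "z": 0, "rx": 0, "ry": 0, "rz": 0},
])

```text
t: 21.38
eef_pos: [550.5, 83.1, 79.6]
tcp_rot: [3.141, -0.0, -0.0]
ft_force: [-0.6, -0.6, -1.6]
opening: 0.425
grip_force: 30.0
```

Call:
step_arm([
  {"x": 0, "y": 0, "z": 0.01, "rx": 0, "ry": 0, "rz": 0},
  {"x": 0, "y": 0, "z": 0.01, "rx": 0, "ry": 0, "rz": 0},
  {"x": 0, "y": 0, "z": 0, "rx": 0, "ry": 0, "rz": 0},
  {"x": 0, "y": 0, "z": 0, "rx": 0, "ry": 0, "rz": 0},
  {"x": 0, "y": 0, "z": 0, "rx": 0, "ry": 0, "rz": 0},
  {"x": 0, "y": 0, "z": 0, "rx": 0, "ry": 0, "rz": 0},
  {"x": 0, "y": 0, "z": 0, "rx": 0, "ry": 0, "rz": 0},
  {"x": 0, "y": 0, "z": 0, "rx": 0, "ry": 0, "rz": 0},
  {"x": 0, "y": 0, "z": 0, "rx": 0, "ry": 0, "rz": 0},
  {"x": 0, "y": 0, "z": 0, "rx": 0, "ry": 0, "rz": 0},
])

```text
t: 22.22
eef_pos: [550.6, 83.1, 79.2]
tcp_rot: [3.142, -0.0, -0.0]
ft_force: [-1.1, -0.0, 4.9]
opening: 0.423
grip_force: 30.0
```

The force now pushes up by about 6 N, so the sleeve is on the ring. I'll let go.

Call:
step_arm([
  {"x": 0, "y": 0, "z": 0, "rx": 0, "ry": 0, "rz": 0},
  {"x": 0, "y": 0, "z": 0, "rx": 0, "ry": 0, "rz": 0},
  {"x": 0, "y": 0, "z": 0, "rx": 0, "ry": 0, "rz": 0},
  {"x": 0, "y": 0, "z": 0, "rx": 0, "ry": 0, "rz": 0},
  {"x": 0, "y": 0, "z": 0, "rx": 0, "ry": 0, "rz": 0},
  {"x": 0, "y": 0, "z": 0, "rx": 0, "ry": 0, "rz": 0},
  {"x": 0, "y": 0, "z": 0, "rx": 0, "ry": 0, "rz": 0},
  {"x": 0, "y": 0, "z": 0, "rx": 0, "ry": 0, "rz": 0},
  {"x": 0, "y": 0, "z": 0, "rx": 0, "ry": 0, "rz": 0},
  {"x": 0, "y": 0, "z": 0, "rx": 0, "ry": 0, "rz": 0},
], jaw=-1)

```text
t: 23.05
eef_pos: [550.5, 83.1, 79.1]
tcp_rot: [3.142, -0.0, -0.0]
ft_force: [-0.1, -0.0, 0.2]
opening: 0.99
grip_force: 0.0
```

Call:
step_arm([
  {"x": 0, "y": 0, "z": -0.2, "rx": 0, "ry": 0, "rz": 0},
  {"x": 0, "y": 0, "z": -0.6, "rx": 0, "ry": 0, "rz": 0},
  {"x": 0, "y": 0, "z": -0.6, "rx": 0, "ry": 0, "rz": 0},
  {"x": 0, "y": 0, "z": -0.6, "rx": 0, "ry": 0, "rz": 0},
  {"x": 0, "y": 0, "z": -0.6, "rx": 0, "ry": 0, "rz": 0},
  {"x": 0, "y": 0, "z": -0.6, "rx": 0, "ry": 0, "rz": 0},
  {"x": 0, "y": 0, "z": -0.6, "rx": 0, "ry": 0, "rz": 0},
  {"x": 0, "y": 0, "z": -0.2, "rx": 0, "ry": 0, "rz": 0},
  {"x": 0, "y": 0, "z": 0, "rx": 0, "ry": 0, "rz": 0},
  {"x": 0, "y": 0, "z": 0, "rx": 0, "ry": 0, "rz": 0},
])

```text
t: 23.88
eef_pos: [550.3, 83.1, 178.9]
tcp_rot: [3.142, 0.0, -0.0]
ft_force: [-0.3, 0.7, -0.4]
opening: 0.998
grip_force: 0.0
```

Run:
```python
from h import *
s=state();print(s['t'],s['eef_pos'],s['ft_force'],s['opening'])
ims=[]
for n,(u,v) in [('wrist',(320,200)),('scene',(420,230))]:
    c=cam(n); W=c['W'].reshape(-1,3)
    p=W[(abs(W[:,0]-551)<24)&(abs(W[:,1]-83)<24)]
    t=p[(p[:,2]>108)&(p[:,2]<119)]; print(n,'top',np.median(t[:,2]),t[:,:2].min(0),t[:,:2].max(0),cv2.minEnclosingCircle(t[:,:2].astype(np.float32)))
    ims.append(cv2.resize(c['image'][v-75:v+75,u-75:u+75,::-1],(400,400)))
cv2.imwrite('pics/c4.png',np.hstack(ims))
```

```text
23.8833 [550.34301767  83.118769   178.86596835] [-0.34244259  0.68113858 -0.43350337] 0.9978528264604974
wrist top 113.30413051883897 [531.05100022  62.60399117] [571.4938428  102.43287726] ((551.3456420898438, 82.25896453857422), 20.444368362426758)
scene top 114.5038517545726 [530.15718096  61.02096834] [571.48225956 103.11107326] ((551.1962280273438, 82.03227233886719), 21.079059600830078)
```

View pics/c4.png

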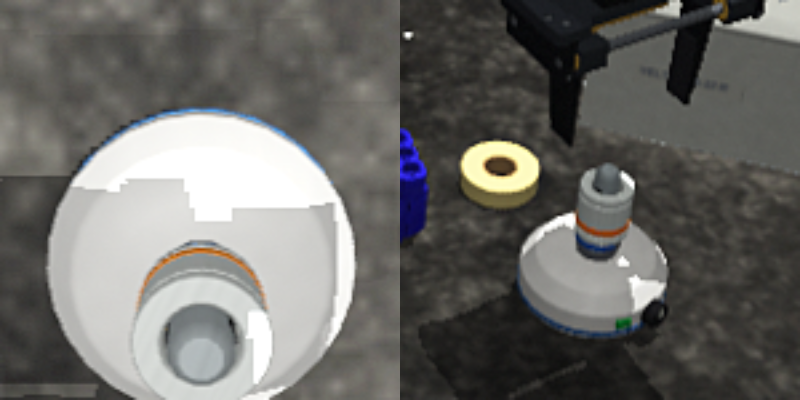

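The sleeve stands upright on the blue ring with its top at about z = 113.5 mm, so the mouth is at about 69.5 mm, level with the ring. The gripper is clear.

```bash
python3 -c "
from cell import *
print(job_done())"
```

```text
the job is handed in; nothing more can be done
None
```

The sleeve clicked past the balls and stands upright on the blue stop ring, seated with about 6 N and released; the timer, tape and bottle were left alone, and the job was handed in at about 24 s (no verdict was shown).

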